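Press two spring-backed mirror mounts to their scale marks

TASK

Check the springs of the two mirror mounts, the one with the round mirror first and then the one with the square mirror: with the fingertips press down the thumb pad on the mount's spring corner until its pointer is level with the brass mark on its scale and not beyond it, hold it there for a second, then let go so that the plate springs right back. Only press: do not shift or lift the mounts, do not touch the mirrors, and leave the other things where they are.

Things in the scene. Friction and masses are not known exactly. Their poses are not given: they have to be found in the camera images.
- round_mount: Loose heavy (1.9 kg) mount of the round mirror, left or right of the square one. Grey base 120 x 120 x 12 mm, scale foot at its -x -y corner (to y = -105 mm); origin under the square's centre. Above it an aluminium tilt plate 110 x 110 mm (top z = 48 mm) on supports at its -x +y and +x -y corners, an adjuster head over each (top z = 63 mm); the -x -y corner stands on a coil spring.
- round_pad: Grey thumb pad on the spring corner of the round mount's tilt plate: a disc 20 mm across, 8 mm high. Origin at the centre of its underside; its top is 8 mm further along its z. At rest it is at x = -42, y = -42 mm of the mount, its top at z = 56 mm. Pressed down, it sinks and tilts with the plate.
- round_plate (a joint): Tilt of the round mount's plate, rad: 0 at rest, growing as the pad is pressed, at most 0.32. It turns about the level diagonal through its two supports; the pad's centre is 59 mm and the pointer's tip 95 mm from that line, so the pointer sinks 95 mm x sin(tilt). The spring resists with 2.5 N on the pad at 0, about 10 N at 0.24, and returns the plate to 0 when let go.
- round_pointer (a point): Tip (middle of the end) of the thin dark steel pointer, 4 x 3 mm, that juts out 33 mm from the round plate's spring corner to the mount's -y, in front of the scale. At rest at x = -47, y = -88, z = 44 mm of the mount.
- round_mark (a point): The round mount's scale mark: inner end, mid-thickness, of a level brass blade 3 mm thick, on a clip at the outer edge of the upright aluminium scale (28 mm wide, top at z = 61 mm of the mount, facing its -x). 4 mm beyond the pointer's tip along the mount's -y and 11 to 21 mm below the resting pointer; it stays there. The pointer is on the mark when both are equally high.
- round_mirror: The round mirror lying face up in a round black cell 48 mm across, 11 mm high, on the round mount's plate at x = +10, y = +10 mm of the mount; origin at the centre of the cell's underside. Not to be touched.
- square_mount: Loose heavy (1.9 kg) mount of the square mirror, left or right of the round one. Grey base 120 x 120 x 12 mm, scale foot at its -x -y corner (to y = -105 mm); origin under the square's centre. Above it an aluminium tilt plate 110 x 110 mm (top z = 48 mm) on supports at its -x +y and +x -y corners, an adjuster head over each (top z = 63 mm); the -x -y corner stands on a coil spring.
- square_pad: Grey thumb pad on the spring corner of the square mount's tilt plate: a disc 20 mm across, 8 mm high. Origin at the centre of its underside; its top is 8 mm further along its z. At rest it is at x = -42, y = -42 mm of the mount, its top at z = 56 mm. Pressed down, it sinks and tilts with the plate.
- square_plate (a joint): Tilt of the square mount's plate, rad: 0 at rest, growing as the pad is pressed, at most 0.32. It turns about the level diagonal through its two supports; the pad's centre is 59 mm and the pointer's tip 95 mm from that line, so the pointer sinks 95 mm x sin(tilt). The spring resists with 2.5 N on the pad at 0, about 10 N at 0.24, and returns the plate to 0 when let go.
- square_pointer (a point): Tip (middle of the end) of the thin dark steel pointer, 4 x 3 mm, that juts out 33 mm from the square plate's spring corner to the mount's -y, in front of the scale. At rest at x = -47, y = -88, z = 44 mm of the mount.
- square_mark (a point): The square mount's scale mark: inner end, mid-thickness, of a level brass blade 3 mm thick, on a clip at the outer edge of the upright aluminium scale (28 mm wide, top at z = 61 mm of the mount, facing its -x). 4 mm beyond the pointer's tip along the mount's -y and 11 to 21 mm below the resting pointer; it stays there. The pointer is on the mark when both are equally high.
- square_mirror: The square mirror lying face up in a square black cell 44 mm wide, 11 mm high, on the square mount's plate at x = +10, y = +10 mm of the mount; origin at the centre of the cell's underside. Not to be touched.
- ptfe_tape: Bystander: small roll of white thread tape with a blue core, 52 mm across, 14 mm high, lying beside the round mount; origin at its underside.
- union_brass: Bystander: brass pipe fitting, 21 x 18 x 28 mm, standing beside the square mount; origin at its underside.
- beaker: Bystander: small clear beaker, 49 mm across, 56 mm high, behind the mounts; origin at its underside. To its left, behind the left-hand mount, a tall black enclosure (higher than 0.6 m) begins about 0.61 m ahead of the robot's base axis, from y = 0.03 to 0.47 m: keep the wrist off it when moving across.

How it is judged:
By the outcome, as a careful person would: the job done as asked, in the order asked, and still so for the second after the job is handed in, with the robot touching nothing.
It also fails if it takes over 59 s, if anything falls off the work surface, if the arm or the gripper's body presses on something with over 40 N, if the wrist force passes 120 N, or if a joint passes its speed limit or range.

ROBOT

A 6-joint arm with a two-finger parallel gripper is mounted at the origin on a cart in front of the work surface, level with it; the furniture and walls round the work are solid. World frame = base frame: x ahead of the robot, y to its left, z up, the work surface at z = 0. Lengths are in mm, angles in degrees, forces in N, time in s.
With the tool pointing down it reaches from about 300 to 850 mm from the base axis. Payload 4.2 kg.
Tool frame: the origin (TCP) lies at the centre of the arm's flange, where the gripper is bolted on; the fingertips stand 191 mm ahead of it and the grasp point (between the pads) lies 172 mm ahead of it; y points along the fingers, x is the direction in which the jaws open and shut, and the axes are right-handed (so a half turn about y gives the same grasp; the last joint's range is limited). The gripper opens to 91 mm and grips with 3 to 60 N. Pads are 32 mm wide; open, the fingers measure 118 mm over their backs; the gripper's body (76 mm by 178 mm) begins 60 mm behind the grasp point.
Start: joints at [65.89, 18.312, 89.639, -0, 72.044, -1.146], TCP at [224.336, 529.43, 404.776] pointing down, gripper open.
Joint ranges: [-177.97, 177.97], [-48.28, 115.42], [12.27, 149.76], [-77.06, 257.06], [2.81, 150.46], [-146.56, 146.56]. Speed limits (degrees/s): [147.25, 147.25, 180, 180, 180, 180].

INTERFACE

Orientations are given as [roll, pitch, yaw] about the fixed x, y, z axes, in that order (R = Rz(yaw) Ry(pitch) Rx(roll)).
In Python, from workcell import env gives the robot as it stands.
- The arm moves only by the tool carry_out, never from a script. Its argument "increments" is a list of rows, each a list of 3 entries, a list of its own where there are three numbers: the turn, a rotation vector about the tool's x, y, z in rad, then the shift along the tool's x, y, z in mm, then the closure, from 0 (fully open) to 1 (shut). In form: [[[wx, wy, wz], [dx, dy, dz], claw], ...]. A call has 1 to 10 rows; each row is the pose to reach, as a shift and turn from the pose commanded when the call began, along the tool's axes at that moment; what a row does not reach only later rows make up. A row lasts 1/12 s, in which the tool goes at most 41.7 mm and 7.16 degrees, less where a joint would pass 70% of its speed; a pose out of reach is approached as far as the arm can. A call with a gripper value outside its range is refused whole. The fingers move at their own pace and stop on an object; "force" is the grip in N (left out, the last holds). Time passes only in rows, so rows that repeat a pose let the fingers close. It gives the time, the measured TCP pose, the force and the opening at its end, in the units of the state.
- env.state(): the state, without advancing time (a new reading comes with each control period).
- env.grab_frame(name): name is "scene" or "top" or "wrist"; returns a dict with "frame" (480x640x3 uint8, blue, green, red), "z_map" (480x640 float32, mm along the optical axis (not along the pixel's ray), 0 where there is no reading), "camera_matrix" (3x3 intrinsics, pixels), "k1" (the pictures are not rectified: a ray, as slopes to the right and down, at radius r is drawn at 1 + k1 r^2 times it, then the intrinsics apply), "rvec" (rotation vector, rad) and "tvec" (3), from world to camera coordinates, as OpenCV has them; the wrist camera has in their place "hand_eye" (4x4, takes a point from camera to tool coordinates, whose origin is the TCP and whose axes are the tool frame's). Camera axes: x right, y down, z forward; pixel columns grow to the right and rows downward; lengths in mm; the calibration is good to about 2 mm. A picture is of the moment at which its call begins: read the wrist's pose just before it.
- env.job_done(): hands the job in, once; it reports no verdict.
The state is a dict: "time_s": time; "qpos": joint angles; "qvel": joint speeds; "effort": joint torques, N m; "ee_pos": TCP position; "ee_rot": TCP orientation; "force": force on the tool from outside, world axes, zero at the start; "torque": the same for the moment, N m; "gripper_width": finger opening in mm.
Only numpy, scipy, OpenCV 4.12 (cv2) and the standard library are available. Lean on these libraries where they do the work, as an engineer would, in place of code of your own. Each camera call takes 0.05 s, during which the arm holds its last target. There are 200 camera calls.

## Working session

There is one attempt and no reset: what is moved stays moved. The work goes in short steps, Python scripts to look and compute and a tool call to move; the robot and the scene stay as the last step left them, time stands still between calls to the robot, and variables do not carry over. Pictures are saved under pics/ and viewed, about 8 in all and at most 12, crops included, and the job is handed in when it is done.

Besides the shell and the picture viewer there is one more tool, called after ">>>" as name(argument=value, ...) on one line, values as JSON. carry_out: Moves the arm, as the interface text tells. Its arguments: {"type":"object","properties":{"increments":{"type":"array","items":{"type":"array"}},"force":{"type":"number"}},"required":["increments"]}

```bash
mkdir -p pics
cat > h.py <<'E'
import numpy as np, cv2
from scipy.spatial.transform import Rotation as R
from workcell import env
def grab(n):
    s=env.state(); f=env.grab_frame(n); f['s']=s
    if 'hand_eye' in f:
        T=np.eye(4); T[:3,:3]=R.from_euler('xyz',s['ee_rot'],degrees=True).as_matrix(); T[:3,3]=s['ee_pos']
        f['T']=T@np.array(f['hand_eye'])
    else:
        r=cv2.Rodrigues(np.array(f['rvec'],float))[0]; T=np.eye(4); T[:3,:3]=r.T; T[:3,3]=-r.T@np.array(f['tvec'],float).ravel(); f['T']=T
    return f
def rays(f,uv):
    K=np.array(f['camera_matrix'],float); d=np.array([f['k1'],0,0,0,0],float)
    p=cv2.undistortPoints(np.array(uv,float).reshape(-1,1,2),K,d).reshape(-1,2)
    return np.c_[p,np.ones(len(p))]
def onplane(f,uv,z):
    v=rays(f,uv)@f['T'][:3,:3].T; o=f['T'][:3,3]
    return o+v*((z-o[2])/v[:,2])[:,None]
def depthpts(f,uv):
    uv=np.array(uv,int).reshape(-1,2); z=f['z_map'][uv[:,1],uv[:,0]]
    return (rays(f,uv)*z[:,None])@f['T'][:3,:3].T+f['T'][:3,3]
def proj(f,P):
    P=np.array(P,float).reshape(-1,3); Ti=np.linalg.inv(f['T']); 
    return cv2.projectPoints(P,cv2.Rodrigues(Ti[:3,:3])[0],Ti[:3,3],np.array(f['camera_matrix'],float),np.array([f['k1'],0,0,0,0],float))[0].reshape(-1,2)
def tri(f1,uv1,f2,uv2):
    A=np.zeros((3,3));b=np.zeros(3)
    for f,uv in((f1,uv1),(f2,uv2)):
        v=(rays(f,[uv])@f['T'][:3,:3].T)[0]; v/=np.linalg.norm(v); M=np.eye(3)-np.outer(v,v); A+=M; b+=M@f['T'][:3,3]
    return np.linalg.solve(A,b)
E
python3 - <<'E'
from h import *
import pickle
d={}
for n in('scene','top','wrist'):
    f=grab(n); d[n]=f; cv2.imwrite(f'pics/{n}0.png',f['frame']); print(n,f['T'].round(3).tolist(),f['camera_matrix'],f['k1'])
pickle.dump(d,open('f0.pkl','wb')); print(env.state())
E
```

```text
scene [[-0.857, -0.369, 0.36, 270.845], [-0.515, 0.631, -0.58, 478.068], [-0.013, -0.682, -0.731, 676.96], [0.0, 0.0, 0.0, 1.0]] [[443.82519262   0.         316.35488801]
 [  0.         443.82519262 244.77691657]
 [  0.           0.           1.        ]] 0.03689297267843703
top [[0.019, -0.992, 0.122, 456.866], [-1.0, -0.017, 0.023, -13.342], [-0.021, -0.122, -0.992, 1102.149], [0.0, 0.0, 0.0, 1.0]] [[470.1437936    0.         318.10103793]
 [  0.         470.1437936  242.19079445]
 [  0.           0.           1.        ]] -0.09773523151720671
wrist [[0.39, 0.886, 0.252, 153.56], [0.921, -0.374, -0.108, 558.692], [-0.001, 0.274, -0.962, 384.756], [0.0, 0.0, 0.0, 1.0]] [[381.9867267    0.         323.99712306]
 [  0.         381.9867267  238.60410693]
 [  0.           0.           1.        ]] -0.020316252898797463
{'time_s': 0.15, 'qpos': array([ 6.58915724e+01,  1.83437321e+01,  8.96877994e+01, -1.35648191e-03,
        7.20455596e+01, -1.14633776e+00]), 'qvel': array([-0.0651611 , -0.05949393, -0.24922475,  0.06064238, -0.04024927,
        0.09129043]), 'effort': array([-1.47180299e-04, -4.12774444e+01, -2.32153076e+01,  7.27737299e-02,
        4.33538924e-02, -6.31210582e-05]), 'ee_pos': array([224.28089932, 529.33465638, 404.12547646]), 'ee_rot': array([-8.99997473e+01,  7.71015325e-02,  6.70383293e+01]), 'force': array([ 0.42269671,  0.38846084, -0.12866717]), 'torque': array([0.02541664, 0.00328279, 0.01892802]), 'gripper_width': 90.76437819426334}
```

View pics/scene0.png

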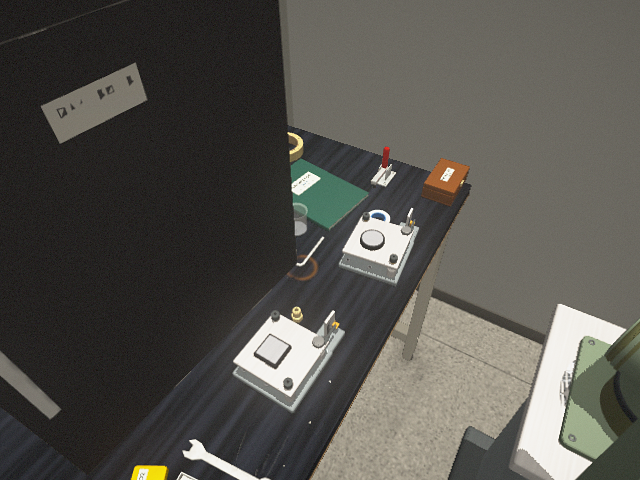

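View pics/top0.png

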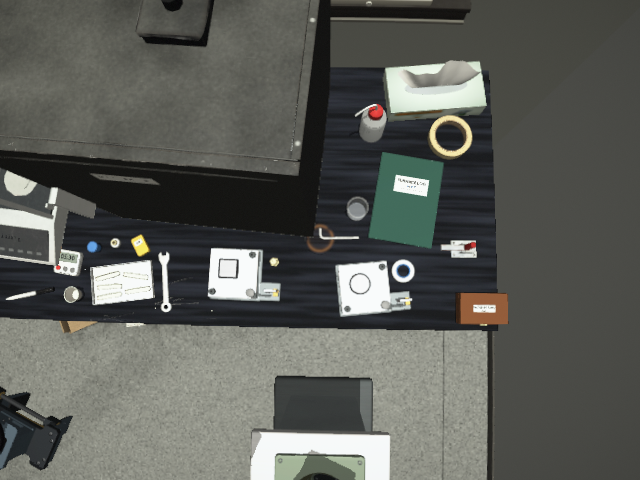

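The scene camera shows the square mount near (275,350) and the round one near (380,245). In the top view they are at about (236,275) and (364,288), square on the left (+y) and round on the right. Both spring corners and scales face the robot, to the right. Next I measure the plates.

```bash
cat > m.py <<'E'
from h import *
import pickle
d=pickle.load(open('f0.pkl','rb'));f=d['top'];im=f['frame']
hsv=cv2.cvtColor(im,cv2.COLOR_BGR2HSV)
for name,(u0,u1) in dict(square=(200,266),round=(328,398)).items():
    m=((hsv[...,2]>175)&(hsv[...,1]<40)).astype(np.uint8); m[:, :u0]=0;m[:,u1:]=0;m[:240]=0;m[330:]=0
    m=cv2.morphologyEx(m,cv2.MORPH_OPEN,np.ones((9,9)))
    c=max(cv2.findContours(m,0,2)[0],key=cv2.contourArea)
    h=cv2.convexHull(c).reshape(-1,2)
    P=onplane(f,h,48)[:,:2].astype(np.float32)
    print(name,cv2.minAreaRect(P)); 
    for uv in h[::6]: print(uv, depthpts(f,[uv]).round(1))
E
python3 m.py
python3 - <<'E'
import cv2
a=cv2.imread('pics/top0.png')[235:330,195:420]; cv2.imwrite('pics/c1.png',cv2.resize(a,None,fx=3.5,fy=3.5,interpolation=2))
E
```

```text
square ((511.8375549316406, 202.17056274414062), (110.75642395019531, 109.5745849609375), 1.0037139654159546)
[239 249] [[571.3 197.3  11.5]]
[228 298] [[456.3 218.8  11.7]]
round ((485.96099853515625, -98.00543212890625), (111.87796783447266, 121.39554595947266), 6.1042633056640625)
[378 262] [[ 543.8 -124.9   43.2]]
[364 313] [[428.3 -96.8  11.4]]
[359 263] [[543.4 -84.1  11.4]]
```

View pics/c1.png

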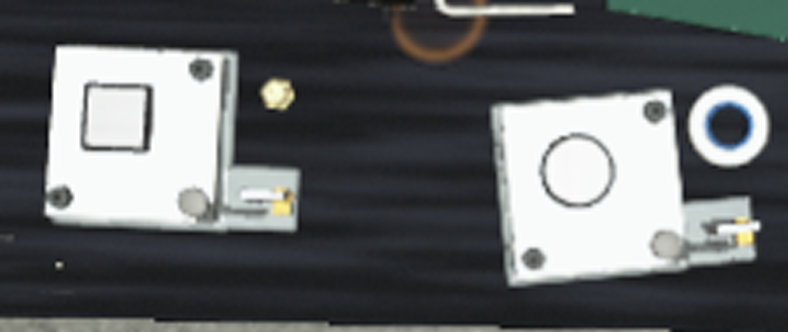

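The crop shows the square mount turned about -1° and the round one about +6°, with pads at the lower right of each and brass clips at about (282,203) and (745,232) in the crop. I'll write a planner helper and go to a close, tilted view of the round mount's scale.

```bash
cat >> h.py <<'E'
M={'round':(np.array([486.,-95,0]),np.deg2rad(6.1)),'square':(np.array([511.8,202.2,0]),np.deg2rad(-1.0))}
def mw(n,p): c,a=M[n]; return c+R.from_euler('z',a).apply(p)
def tool(yaw,tilt): return np.array(R.from_euler('z',yaw).as_matrix()@np.array([[0,np.sin(tilt),-np.cos(tilt)],[1,0,0],[0,-np.cos(tilt),-np.sin(tilt)]]))
def inc(Rt,p,s=None,R0=None,p0=None):
    if R0 is None:
        s=s or env.state(); R0=R.from_euler('xyz',s['ee_rot'],degrees=True).as_matrix(); p0=s['ee_pos']
    return R.from_matrix(R0.T@Rt).as_rotvec().round(4).tolist(),(R0.T@(np.array(p)-p0)).round(1).tolist()
E
python3 - <<'E'
from h import *
import pickle
d=pickle.load(open('f0.pkl','rb')); he=np.array(d['wrist']['hand_eye']); print(he.round(3))
R1=tool(0.05,0); p1=[390,200,390]; print(inc(R1,p1))
Rt=tool(M['round'][1],np.deg2rad(35)); P=mw('round',[-47,-80,40]); p=P-Rt@(he@[0,0,245,1])[:3]
print(p,p+Rt@[0,191,0]); print(inc(Rt,p,R0=R1,p0=p1))
E
```

```text
[[ 1.     0.     0.    -0.515]
 [-0.    -0.274  0.962 19.245]
 [ 0.    -0.962 -0.274 76.593]
 [ 0.     0.     0.     1.   ]]
([-0.0003, -0.4508, -0.0013], [-238.6, 14.4, -281.1])
[ 310.01179175 -193.79997543  254.13642645] [ 418.94459532 -182.15841707   97.67838599]
([-0.6107, -0.0547, -0.0172], [-389.3, 135.9, 99.6])
```

>>> carry_out(increments=[[[0,-0.45,0],[-238.6,14.4,-281.1],0],[[0,-0.45,0],[-238.6,14.4,-281.1],0],[[0,-0.45,0],[-238.6,14.4,-281.1],0],[[0,-0.45,0],[-238.6,14.4,-281.1],0],[[0,-0.45,0],[-238.6,14.4,-281.1],0],[[0,-0.45,0],[-238.6,14.4,-281.1],0],[[0,-0.45,0],[-238.6,14.4,-281.1],0],[[0,-0.45,0],[-238.6,14.4,-281.1],0],[[0,-0.45,0],[-238.6,14.4,-281.1],0],[[0,-0.45,0],[-238.6,14.4,-281.1],0]])

```text
time_s: 0.98
ee_pos: [391.9, 195.1, 390.0]
ee_rot: [-90.0, 0.2, 92.4]
force: [0.0, 0.4, -0.9]
gripper_width: 91.1
```

>>> carry_out(increments=[[[-0.61,-0.055,-0.017],[-389.3,135.9,99.6],0],[[-0.61,-0.055,-0.017],[-389.3,135.9,99.6],0],[[-0.61,-0.055,-0.017],[-389.3,135.9,99.6],0],[[-0.61,-0.055,-0.017],[-389.3,135.9,99.6],0],[[-0.61,-0.055,-0.017],[-389.3,135.9,99.6],0],[[-0.61,-0.055,-0.017],[-389.3,135.9,99.6],0],[[-0.61,-0.055,-0.017],[-389.3,135.9,99.6],0],[[-0.61,-0.055,-0.017],[-389.3,135.9,99.6],0],[[-0.61,-0.055,-0.017],[-389.3,135.9,99.6],0],[[-0.61,-0.055,-0.017],[-389.3,135.9,99.6],0]])

```text
time_s: 1.82
ee_pos: [339.2, -65.0, 308.2]
ee_rot: [-123.6, 0.4, 95.0]
force: [1.2, -0.7, 1.2]
gripper_width: 91.3
```

Run:
```python
from h import *
print(inc(tool(M['round'][1],np.deg2rad(35)),[310,-193.8,254.1]))
```

```text
([-0.0251, -0.0119, -0.0171], [-125.3, 23.6, 64.0])
```

>>> carry_out(increments=[[[-0.025,-0.012,-0.017],[-31,6,16],0],[[-0.025,-0.012,-0.017],[-62,12,32],0],[[-0.025,-0.012,-0.017],[-94,18,48],0],[[-0.025,-0.012,-0.017],[-125,23.6,64],0],[[-0.025,-0.012,-0.017],[-125,23.6,64],0],[[-0.025,-0.012,-0.017],[-125,23.6,64],0],[[-0.025,-0.012,-0.017],[-125,23.6,64],0],[[-0.025,-0.012,-0.017],[-125,23.6,64],0]])

```text
time_s: 2.48
ee_pos: [354.4, -104.7, 328.6]
ee_rot: [-122.7, 1.5, 94.7]
force: [0.3, -0.3, 0.1]
gripper_width: 91.1
```

Run:
```python
from h import *
import pickle
f=grab('wrist'); pickle.dump(f,open('r1.pkl','wb')); cv2.imwrite('pics/r1.png',f['frame']); print(f['s']['ee_pos'],f['s']['ee_rot'],f['s']['time_s'])
for n in [(-42,-42,56),(-47,-88,44),(-47,-92,30),(-47,-92,26),(42,-42,63),(-42,42,63),(-60,-60,12)]: print(n,proj(f,mw('round',n)).round(1))
```

```text
[ 354.43994197 -104.68560508  328.57188543] [-122.70936675    1.49930237   94.65033865] 2.4833
(-42, -42, 56) [[269.3 138.2]]
(-47, -88, 44) [[202.8 122.3]]
(-47, -92, 30) [[201.9 111.4]]
(-47, -92, 26) [[203.3 108.4]]
(42, -42, 63) [[281.9 232.1]]
(-42, 42, 63) [[398.7 143.7]]
(-60, -60, 12) [[248.1  80.6]]
```

View pics/r1.png

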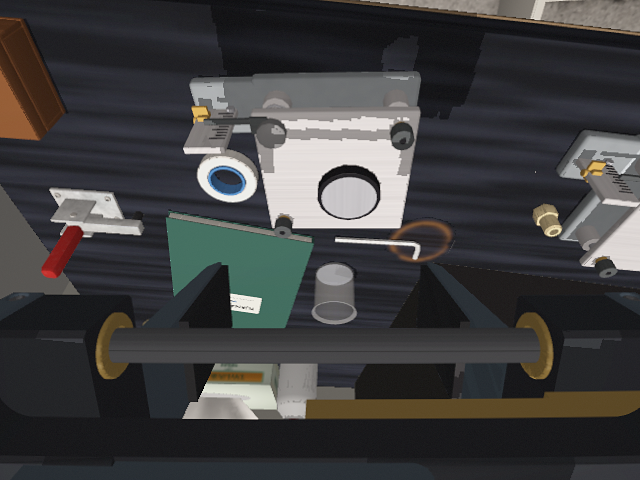

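The picture shows the round mount at the top centre, with pad (270,132), pointer tip about (207,120) and brass clip (200,115). It fits the predictions to about 6 px. The arm stopped short of the target, so I check the joints.

Run:
```python
from h import *
s=env.state();print(s['qpos'].round(1),s['qvel'].round(2),s['time_s'])
# close crop look
im=cv2.imread('pics/r1.png')[60:170,165:310]; cv2.imwrite('pics/r1c.png',cv2.resize(im,None,fx=5,fy=5,interpolation=2))
f=__import__('pickle').load(open('r1.pkl','rb'))
c,a=M['round']
hsv=cv2.cvtColor(f['frame'],cv2.COLOR_BGR2HSV); m=(hsv[...,0]>12)&(hsv[...,0]<32)&(hsv[...,1]>120); m[:60]=0;m[170:]=0;m[:,:165]=0;m[:,310:]=0
uv=np.argwhere(m)[:,::-1]; P=R.from_euler('z',-a).apply(depthpts(f,uv)-c)
for u,p in zip(uv,P): print(u,p.round(1)) if u[0]%3==0 and u[1]%3==0 else None
uv=[(270,130),(270,128),(274,133),(220,121),(230,121),(240,121),(210,121),(340,110),(340,150)]
for u,p in zip(uv,R.from_euler('z',-a).apply(depthpts(f,uv)-c)): print(u,p.round(1))
```

```text
[ -23.6   -1.2  130.1   34.1   24.9 -146.5] [ 0.22 -0.22  0.47  0.21 -0.34  0.03] 2.5333
[192 108] [-47.7 -99.8  26.5]
[195 108] [-47.6 -97.7  26.4]
[198 108] [-47.2 -95.9  25.6]
[201 108] [-47.1 -93.7  25.6]
[204 108] [-46.8 -91.8  25. ]
[192 111] [ -45.3 -100.6   26.2]
[195 111] [-45.1 -98.5  26. ]
[198 111] [-45.2 -96.2  26.2]
[201 111] [-45.2 -94.   26.3]
[204 111] [-45.2 -91.9  26.3]
[207 111] [-44.5 -90.2  25.1]
[195 114] [-43.3 -98.8  26.9]
[198 114] [-42.5 -97.1  25.6]
[201 114] [-42.4 -95.   25.5]
[204 114] [-42.5 -92.7  25.8]
[207 114] [-42.4 -90.6  25.6]
[210 114] [-39.9 -90.   21.5]
[195 117] [-40.7 -99.6  26.6]
[198 117] [-42.  -96.4  28.9]
[201 117] [-41.8 -94.4  28.6]
[204 117] [-41.7 -92.3  28.4]
[207 117] [-41.7 -90.1  28.5]
[198 120] [-39.6 -97.1  28.8]
[201 120] [-40.  -94.7  29.5]
(270, 130) [-48.4 -40.6  56.3]
(270, 128) [-50.1 -40.4  56.7]
(274, 133) [-47.3 -38.   58. ]
(220, 121) [-49.3 -75.2  46.5]
(230, 121) [-49.2 -68.5  46.4]
(240, 121) [-48.6 -62.   45.6]
(210, 121) [-49.7 -81.7  46.9]
(340, 110) [-56.3   4.5  46.2]
(340, 150) [-27.2   4.7  48.7]
```

View pics/r1c.png

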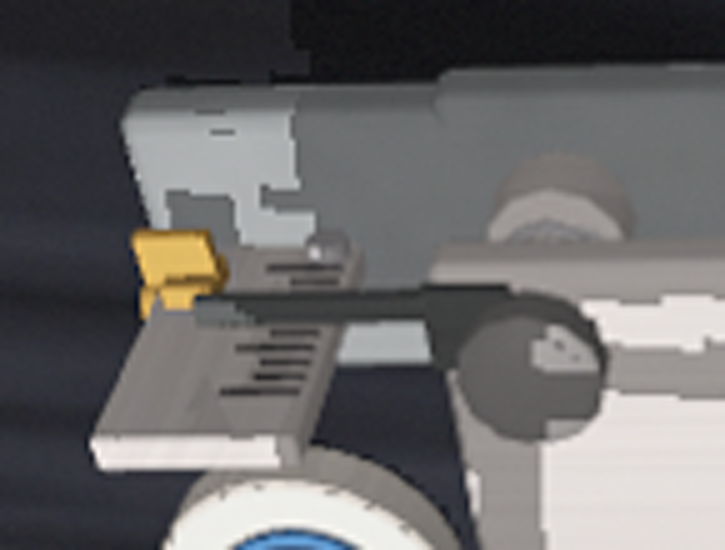

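The crop shows the pad disc centred near (271,134). The level brass blade is at about (192–207, 107–114) and its clip lies just behind it. Depth puts the blade's top near z=26, so the drop is about 19–20 mm. Joint 6 was at its limit, so I'll use a yaw with the camera towards the base, which needs less wrist turn.

```bash
cat >> h.py <<'E'
def tcp(tip,psi,tilt): return np.array(tip)-tool(psi,tilt)@[0,191,0]
E
python3 - <<'E'
from h import *
import pickle
f=pickle.load(open('r1.pkl','rb'))
P=onplane(f,[(271.4,133.6)],56.5)[0]; print('pad',P, 'plan',mw('round',[-42,-42,56]))
t=P.copy(); t[2]=110
psi,ti=np.deg2rad(-20),np.deg2rad(12)
p=tcp(t,psi,ti); print(p,inc(tool(psi,ti),p))
E
```

```text
pad [ 444.67250282 -139.67308201   56.5       ] plan [ 448.70089734 -141.22528465   56.        ]
[ 407.35624422 -126.09107462  296.82619174] ([0.3617, 0.4098, 0.1404], [-24.7, 54.8, -25.3])
```

>>> carry_out(increments=[[[0.36,0.41,0.14],[-24.7,40,-25],1],[[0.36,0.41,0.14],[-24.7,54.8,-25.3],1],[[0.36,0.41,0.14],[-24.7,54.8,-25.3],1],[[0.36,0.41,0.14],[-24.7,54.8,-25.3],1],[[0.36,0.41,0.14],[-24.7,54.8,-25.3],1],[[0.36,0.41,0.14],[-24.7,54.8,-25.3],1],[[0.36,0.41,0.14],[-24.7,54.8,-25.3],1],[[0.36,0.41,0.14],[-24.7,54.8,-25.3],1],[[0.36,0.41,0.14],[-24.7,54.8,-25.3],1],[[0.36,0.41,0.14],[-24.7,54.8,-25.3],1]])

```text
time_s: 3.37
ee_pos: [406.7, -126.1, 296.7]
ee_rot: [-102.1, -0.1, 70.0]
force: [0.3, -0.3, -0.3]
gripper_width: 27.7
```

Run:
```python
from h import *
import pickle
f=grab('wrist'); pickle.dump(f,open('r2.pkl','wb')); cv2.imwrite('pics/r2.png',f['frame']); s=f['s'];print(s['ee_pos'],s['ee_rot'],s['time_s'],s['qpos'].round(1),s['gripper_width'])
psi,ti=np.deg2rad(-20),np.deg2rad(12)
print(inc(tool(psi,ti),[407.4,-126.1,296.8]))
for n in [(-42,-42,56),(-47,-88,44),(-47,-92,24)]: print(n,proj(f,mw('round',n)).round(1))
```

```text
[ 406.68188075 -126.12735758  296.72659344] [-1.02116500e+02 -6.26741293e-02  7.00061656e+01] 3.3667 [-18.7   8.9 121.   -0.3  38.  -88.5] 27.673188499352705
([0.002, -0.0003, 0.0009], [0.3, 0.1, -0.6])
(-42, -42, 56) [[324.7 246.9]]
(-47, -88, 44) [[259.1 258.8]]
(-47, -92, 24) [[258.4 246.4]]
```

View pics/r2.png

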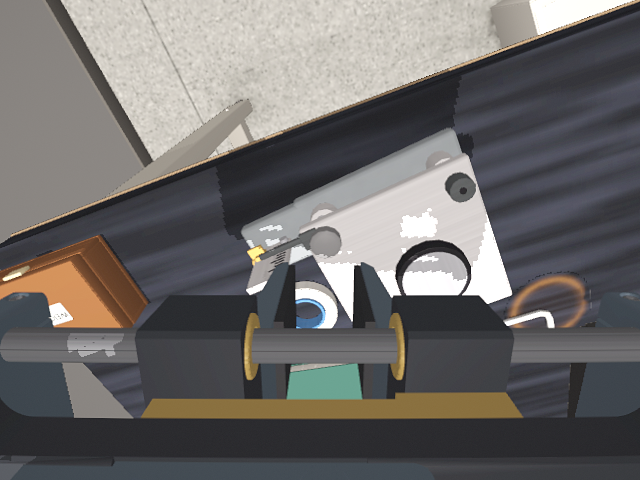

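The picture shows the pad at (325,241), the pointer running to about (262,257), and the brass clip at (255,253). The fingertips are close to shut, above and behind the pad in the view. I refine the pad position and come down to just above it.

```bash
cat > pad.py <<'E'
from h import *
import sys,pickle
def pad(f,uv0,name,z=56.3,rad=16):
    """pad top centre: points within depth band above the plate, near uv0"""
    g=np.mgrid[-rad*2:rad*2+1,-rad*2:rad*2+1].reshape(2,-1).T+np.array(uv0,int)
    P=depthpts(f,g); k=(P[:,2]>53.5)&(P[:,2]<60)
    sel=P[k]; (c,r)=cv2.minEnclosingCircle(sel[:,:2].astype(np.float32)); return sel.mean(0),np.median(sel[:,2]),c,r,k.sum()
E
python3 - <<'E'
from pad import *
f=pickle.load(open('r2.pkl','rb'))
print(onplane(f,[(325,241)],56)); print(pad(f,(325,241),'round'))
psi,ti=np.deg2rad(-20),np.deg2rad(12)
t=onplane(f,[(325,241)],56)[0]; t[2]=68
print(t,inc(tool(psi,ti),tcp(t,psi,ti)))
E
```

```text
[[ 444.85871925 -139.61001115   56.        ]]
(array([ 445.9520707 , -140.19094245,   56.31376918]), np.float64(56.43499204749256), (446.6853942871094, -140.70574951171875), 10.292254447937012, np.int64(733))
[ 444.85871925 -139.61001115   68.        ] ([0.002, -0.0003, 0.0009], [0.4, 41.2, 8.1])
```

>>> carry_out(increments=[[[0,0,0],[0,15,2],1],[[0,0,0],[0,30,5],1],[[0,0,0],[0.7,41.2,7],1],[[0,0,0],[0.7,41.2,7],1],[[0,0,0],[0.7,41.2,7],1],[[0,0,0],[0.7,41.2,7],1]])

```text
time_s: 3.92
ee_pos: [409.2, -126.3, 255.7]
ee_rot: [-102.2, -0.0, 70.0]
force: [0.4, 0.0, 0.3]
gripper_width: 0.2
```

Run:
```python
from pad import *
f=grab('wrist'); pickle.dump(f,open('r3.pkl','wb')); cv2.imwrite('pics/r3.png',f['frame'][120:420,120:520].repeat(2,0).repeat(2,1)); s=f['s'];print(s['ee_pos'],s['ee_rot'],s['time_s'],s['force'],s['gripper_width'])
print('tip',s['ee_pos']+R.from_euler('xyz',s['ee_rot'],degrees=True).apply([0,191,0]))
for n in [(-42,-42,56),(-47,-88,44),(-47,-92,24)]: print(n,proj(f,mw('round',n)).round(1))
```

```text
[ 409.17379844 -126.32075922  255.65520854] [-1.02166847e+02 -4.54039535e-02  6.99673714e+01] 3.9167 [0.35500659 0.01981026 0.33798547] 0.15641461186504688
tip [ 447.04396838 -139.97131594   68.94550732]
(-42, -42, 56) [[323.8 281.3]]
(-47, -88, 44) [[247.  292.3]]
(-47, -92, 24) [[247.2 275.3]]
```

View pics/r3.png

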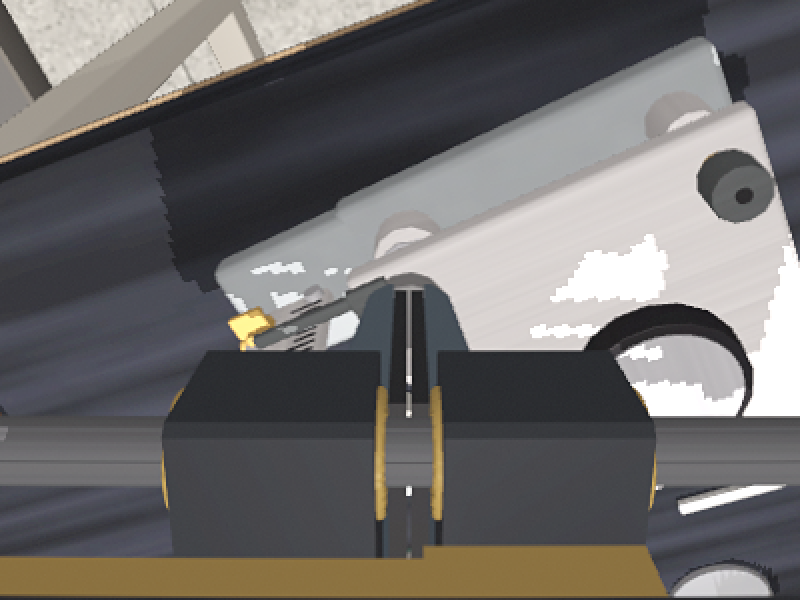

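The crop shows the closed fingertips over the pad, whose rim peeks out at (408,278). The pointer tip is at crop (257,340) and the brass blade at crop (250,325), both in clear view. I write a gauge that compares the top of the pointer tip with the top of the blade (both 3 mm thick).

```bash
cat > gauge.py <<'E'
from pad import *
M['round']=(np.array([483.2,-94.,0]),np.deg2rad(6.1))
def gauge(f,n,show=True):
    c,a=M[n]; u0,v0=proj(f,mw(n,[-47,-85,36]))[0].astype(int)
    g=np.mgrid[-45:46,-30:60].reshape(2,-1).T[:,::-1]+[u0,v0]; g=g[(g[:,0]>=0)&(g[:,0]<640)&(g[:,1]>=0)&(g[:,1]<480)]
    P=R.from_euler('z',-a).apply(depthpts(f,g)-c); h=cv2.cvtColor(f['frame'],cv2.COLOR_BGR2HSV)[g[:,1],g[:,0]]
    y=(h[:,0]>12)&(h[:,0]<34)&(h[:,1]>110)
    b=P[y&(P[:,0]<-44)&(P[:,1]<-88)]; 
    k=(~y)&(h[:,2]<130)&(P[:,0]>-53)&(P[:,0]<-41)&(P[:,1]<-64)&(P[:,1]>-90)&(P[:,2]>18)
    Q=P[k]; ph=np.percentile(Q[:,0],2)
    if show:
        print('blade n',len(b),'x',b[:,0].min().round(1),b[:,0].max().round(1),'y',b[:,1].max().round(1),'z pct',np.percentile(b[:,2],[5,25,50,75,95]).round(2))
        for y0 in range(-90,-64,3):
            q=Q[(Q[:,1]>=y0)&(Q[:,1]<y0+3)]
            if len(q): print(' ptr y',y0,len(q),'x',np.percentile(q[:,0],[10,50,90]).round(1),'z',np.percentile(q[:,2],[10,50,90]).round(2))
    return b,Q
E
python3 - <<'E'
from gauge import *
for k in('r1','r2','r3'):
    print(k); gauge(pickle.load(open(k+'.pkl','rb')),'round')
E
```

```text
r1
blade n 57 x -46.3 -44.0 y -91.1 z pct [23.84 25.03 25.5  26.3  27.16]
 ptr y -90 9 x [-47.2 -46.  -44.6] z [44.6  46.17 46.66]
 ptr y -87 27 x [-47.2 -45.8 -44.1] z [45.   45.98 47.11]
 ptr y -84 33 x [-47.3 -46.3 -43.9] z [45.52 46.36 47.07]
 ptr y -81 27 x [-47.1 -46.1 -44.3] z [45.33 46.2  46.98]
 ptr y -78 29 x [-47.6 -46.4 -44.2] z [45.13 45.91 47.03]
 ptr y -75 26 x [-47.3 -45.7 -44.1] z [44.8  45.86 46.41]
 ptr y -72 23 x [-47.7 -46.1 -44.3] z [45.29 45.95 46.57]
 ptr y -69 31 x [-48.2 -46.8 -44.9] z [44.2  45.75 46.44]
 ptr y -66 22 x [-48.  -47.1 -45.3] z [43.66 45.71 46.95]
r2
blade n 25 x -45.5 -44.1 y -91.2 z pct [24.42 24.91 25.51 25.9  26.42]
 ptr y -90 5 x [-47.2 -45.4 -44.9] z [44.89 45.83 46.49]
 ptr y -87 23 x [-47.1 -46.  -44.2] z [45.32 46.25 46.75]
 ptr y -84 30 x [-47.3 -46.3 -44.5] z [45.18 46.16 46.86]
 ptr y -81 26 x [-47.4 -46.  -44.1] z [44.76 45.95 46.84]
 ptr y -78 28 x [-47.6 -45.8 -44.4] z [45.17 46.12 46.98]
 ptr y -75 27 x [-47.4 -46.1 -44.4] z [45.   46.34 47.11]
 ptr y -72 29 x [-47.5 -46.2 -44.6] z [44.88 46.14 47.04]
 ptr y -69 30 x [-47.5 -46.1 -44.4] z [45.59 46.28 47.15]
 ptr y -66 21 x [-47.5 -46.  -44.4] z [44.99 46.26 46.77]
r3
blade n 43 x -45.8 -44.0 y -90.7 z pct [23.99 24.86 25.33 25.92 26.32]
 ptr y -90 8 x [-47.3 -46.3 -45. ] z [44.43 45.95 46.6 ]
 ptr y -87 35 x [-47.4 -46.2 -44.1] z [45.37 45.97 47.09]
 ptr y -84 38 x [-47.4 -46.  -44.4] z [44.94 45.98 46.77]
 ptr y -81 34 x [-47.3 -46.2 -44.6] z [44.64 46.25 47.12]
 ptr y -78 23 x [-47.5 -46.9 -44.3] z [44.77 45.71 46.61]
 ptr y -75 34 x [-47.5 -46.4 -44.3] z [44.85 46.02 46.94]
 ptr y -72 37 x [-47.3 -46.1 -44.6] z [44.49 45.94 46.86]
 ptr y -69 40 x [-47.6 -46.2 -44.5] z [44.73 46.11 46.97]
 ptr y -66 27 x [-47.5 -46.3 -44.7] z [44.96 46.06 46.59]
```

>>> carry_out(increments=[[[0,0,0],[0,4.4,0.9],1],[[0,0,0],[0,8.8,1.9],1],[[0,0,0],[0,11.5,2.4],1],[[0,0,0],[0,13.5,2.8],1],[[0,0,0],[0,15.6,3.3],1],[[0,0,0],[0,15.6,3.3],1],[[0,0,0],[0,15.6,3.3],1]])

```text
time_s: 4.55
ee_pos: [408.9, -126.5, 239.2]
ee_rot: [-102.1, 0.0, 70.0]
force: [-2.8, -3.1, 6.0]
gripper_width: 0.3
```

```bash
cat > chk.py <<'E'
from gauge import *
k,n=sys.argv[1:3]
f=grab('wrist'); pickle.dump(f,open(k+'.pkl','wb')); cv2.imwrite(f'pics/{k}.png',f['frame']); s=f['s'];print('pos',s['ee_pos'].round(2),'t',s['time_s'],'F',s['force'].round(2))
print('tip',(s['ee_pos']+R.from_euler('xyz',s['ee_rot'],degrees=True).apply([0,191,0])).round(2))
b,Q=gauge(f,n)
E
python3 chk.py r4 round
```

```text
pos [ 408.88 -126.46  239.16] t 4.55 F [-2.83 -3.1   6.04]
tip [ 446.43 -140.14   52.39]
blade n 25 x -45.7 -44.3 y -90.9 z pct [23.62 24.41 25.12 25.4  26.11]
 ptr y -84 1 x [-47.2 -47.2 -47.2] z [36.82 36.82 36.82]
 ptr y -81 6 x [-47.6 -47.2 -47.1] z [37.06 37.72 38.9 ]
 ptr y -78 14 x [-47.6 -47.2 -46.6] z [37.07 38.12 39.35]
 ptr y -75 19 x [-47.3 -47.1 -46.1] z [37.85 39.02 39.71]
 ptr y -72 40 x [-47.4 -46.4 -44.5] z [37.9  39.47 40.12]
 ptr y -69 41 x [-47.2 -46.1 -44.1] z [37.97 39.59 40.32]
 ptr y -66 26 x [-47.4 -46.4 -44.7] z [38.6  39.78 40.69]
```

>>> carry_out(increments=[[[0,0,0],[0,2,0.4],1],[[0,0,0],[0,4,0.8],1],[[0,0,0],[0,5.4,1.1],1],[[0,0,0],[0,5.4,1.1],1],[[0,0,0],[0,5.4,1.1],1]])

```text
time_s: 5.02
ee_pos: [408.8, -126.6, 233.9]
ee_rot: [-102.1, 0.0, 70.0]
force: [-5.0, -4.5, 7.1]
gripper_width: 0.4
```

```bash
sed -i 's/h\[:,2\]<130/h[:,1]<110/; s/P\[:,0\]>-53)&(P\[:,0\]<-41/P[:,0]>-51)\&(P[:,0]<-44/' gauge.py; python3 chk.py r5 round
python3 - <<'E'
import cv2
a=cv2.imread('pics/r5.png')[240:330,200:330]; cv2.imwrite('pics/r5c.png',cv2.resize(a,None,fx=6,fy=6,interpolation=2))
E
```

```text
pos [ 408.8  -126.61  233.89] t 5.0167 F [-4.99 -4.47  7.13]
tip [ 446.33 -140.36   47.12]Traceback (most recent call last):
  File "chk.py", line 5, in <module>
    b,Q=gauge(f,n)
        ~~~~~^^^^^
  File "gauge.py", line 12, in gauge
    print('blade n',len(b),'x',b[:,0].min().round(1),b[:,0].max().round(1),'y',b[:,1].max().round(1),'z pct',np.percentile(b[:,2],[5,25,50,75,95]).round(2))
                               ~~~~~~~~~~^^
    return umr_minimum(a, axis, None, out, keepdims, initial, where)
ValueError: zero-size array to reduction operation minimum which has no identity
```

View pics/r5c.png

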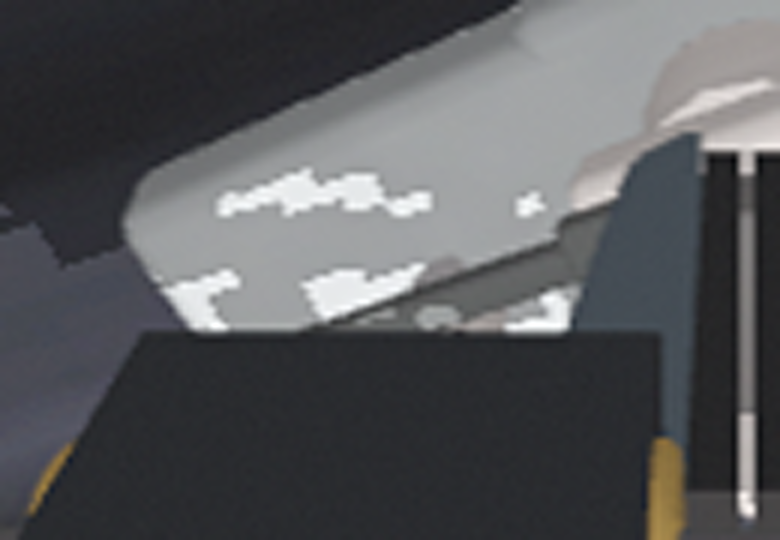

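The crop shows the pointer emerging from beside the finger, with the blade and pointer tip now hidden by the finger carriage. I compute the tilt from the visible pointer section instead. The blade height is already known from three earlier frames.

```bash
cat > tilt.py <<'E'
from gauge import *
def tilt(f,n,z0=46.1,ymin=-90,ymax=-61):
    c,a=M[n]; g=np.mgrid[0:480,0:640].reshape(2,-1).T[:,::-1]; u=proj(f,mw(n,[-47,-75,38]))[0]
    g=g[np.abs(g-u).max(1)<70]; g=g[f['z_map'][g[:,1],g[:,0]]>0]
    P=R.from_euler('z',-a).apply(depthpts(f,g)-c); h=cv2.cvtColor(f['frame'],cv2.COLOR_BGR2HSV)[g[:,1],g[:,0]]
    k=(h[:,1]<90)&(h[:,2]<130)&(P[:,0]>-49)&(P[:,0]<-45)&(P[:,1]>ymin)&(P[:,1]<ymax)&(P[:,2]>18)&(P[:,2]<48); P=P[k]
    s=(z0-P[:,2])*np.sqrt(2)/(-P[:,0]-P[:,1])
    k=np.abs(s-np.median(s))<.025; e=s[k]
    return len(e),np.median(s)*95,e.mean()*95, P[k][:,1].min(),P[k][:,1].max()
if __name__=='__main__':
    k,n=sys.argv[1:3]
    if len(sys.argv)>3:
        f=grab('wrist'); pickle.dump(f,open(k+'.pkl','wb')); cv2.imwrite(f'pics/{k}.png',f['frame'])
    f=pickle.load(open(k+'.pkl','rb')); s=f['s'];print('pos',s['ee_pos'].round(2),'t',s['time_s'],'F',s['force'].round(2),'tip',(s['ee_pos']+R.from_euler('xyz',s['ee_rot'],degrees=True).apply([0,191,0])).round(2))
    print(k,tilt(f,n))
E
for k in r1 r2 r3 r4 r5; do python3 tilt.py $k round; done
```

```text
pos [ 354.44 -104.69  328.57] t 2.4833 F [ 0.29 -0.33  0.12] tip [ 457.65 -100.51  167.92]
r1 (178, np.float64(0.1438277904007902), np.float64(0.12861537349995283), np.float64(-87.48663044983816), np.float64(-61.23947281629492))
pos [ 406.68 -126.13  296.73] t 3.3667 F [ 0.3  -0.32 -0.32] tip [ 444.43 -139.64  109.98]
r2 (178, np.float64(-0.0443148118336347), np.float64(-0.010192329359839618), np.float64(-87.73375806624423), np.float64(-61.265818458990104))
pos [ 409.17 -126.32  255.66] t 3.9167 F [0.36 0.02 0.34] tip [ 447.04 -139.97   68.95]
r3 (240, np.float64(0.13327677539099647), np.float64(0.1447882444909216), np.float64(-87.44645304599588), np.float64(-61.00979698769898))
pos [ 408.88 -126.46  239.16] t 4.55 F [-2.83 -3.1   6.04] tip [ 446.43 -140.14   52.39]
r4 (152, np.float64(7.823614851460538), np.float64(7.918936720390618), np.float64(-81.04884097521901), np.float64(-61.043089297866395))
pos [ 408.8  -126.61  233.89] t 5.0167 F [-4.99 -4.47  7.13] tip [ 446.33 -140.36   47.12]
r5 (146, np.float64(16.49571056089582), np.float64(16.626538083299142), np.float64(-84.36668519904278), np.float64(-61.23641822499043))
```

>>> carry_out(increments=[[[0,0,0],[-0.9,-0.1,0.4],1],[[0,0,0],[-0.9,-0.1,0.4],1],[[0,0,0],[-0.9,-0.1,0.4],1]])

```text
time_s: 5.32
ee_pos: [408.5, -126.9, 234.1]
ee_rot: [-102.1, -0.1, 69.9]
force: [-2.4, -0.0, 8.1]
gripper_width: 0.5
```

```bash
python3 tilt.py r6 round 1
python3 - <<'E'
from h import *
import pickle
f=grab('scene'); pickle.dump(f,open('s6.pkl','wb')); g=pickle.load(open('f0.pkl','rb'))['scene']
a=np.hstack([x['frame'][190:300,320:440] for x in(g,f)]); cv2.imwrite('pics/s6.png',cv2.resize(a,None,fx=3.3,fy=3.3,interpolation=2))
E
```

```text
pos [ 408.46 -126.94  234.1 ] t 5.3167 F [-2.45 -0.01  8.06] tip [ 446.26 -140.54   47.37]
r6 (143, np.float64(15.981639594161072), np.float64(16.10173742144192), np.float64(-83.64335924216661), np.float64(-61.029405636293845))
```

View pics/s6.png

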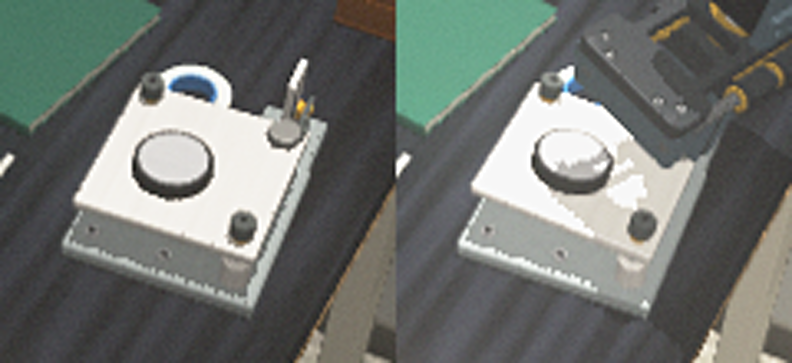

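The pair of crops (before, now) shows the mount sitting unmoved and the round plate tilted down at its spring corner. The vertical force of 8.1 N agrees with a pointer drop of about 16 mm. I refine the blade height from the earlier unobstructed frames before the last step.

Run:
```python
from gauge import *
c,a=M['round']
for k in('r1','r2','r3','r4'):
    f=pickle.load(open(k+'.pkl','rb')); g=np.mgrid[0:480,0:640].reshape(2,-1).T[:,::-1]; u=proj(f,mw('round',[-44,-96,26]))[0]
    g=g[np.abs(g-u).max(1)<40]; P=R.from_euler('z',-a).apply(depthpts(f,g)-c); h=cv2.cvtColor(f['frame'],cv2.COLOR_BGR2HSV)[g[:,1],g[:,0]]
    y=(h[:,0]>12)&(h[:,0]<34)&(h[:,1]>90)
    print(k,'bright/dark V',np.percentile(h[y,2],[10,50,90]))
    for x0 in np.arange(-47,-34,1.):
        q=P[y&(P[:,0]>=x0)&(P[:,0]<x0+1)]
        if len(q)>2: print('  x',x0,len(q),'y',q[:,1].min().round(1),q[:,1].max().round(1),'z',np.percentile(q[:,2],[10,50,90]).round(2))
```

```text
r1 bright/dark V [109.9 209.  228. ]
  x -46.0 24 y -101.3 -91.9 z [24.44 25.39 26.57]
  x -45.0 32 y -102.3 -91.1 z [24.06 25.62 26.83]
  x -44.0 20 y -100.9 -91.0 z [25.03 26.   26.45]
  x -43.0 19 y -102.0 -91.2 z [25.42 26.35 27.02]
  x -42.0 20 y -101.3 -91.3 z [25.38 26.39 26.83]
  x -41.0 18 y -101.7 -91.5 z [25.28 26.19 26.79]
  x -40.0 38 y -101.4 -91.1 z [24.8  26.43 28.87]
  x -39.0 37 y -100.6 -90.9 z [24.67 27.75 29.61]
  x -38.0 10 y -102.1 -91.1 z [23.55 27.16 29.68]
  x -37.0 14 y -103.0 -91.2 z [25.21 27.47 30.01]
  x -36.0 7 y -103.0 -101.8 z [25.37 25.86 27.75]
r2 bright/dark V [168.3 255.  255. ]
  x -46.0 19 y -101.1 -91.2 z [24.17 24.96 25.9 ]
  x -45.0 20 y -101.6 -91.2 z [25.03 25.79 26.22]
  x -44.0 22 y -101.3 -91.2 z [25.5  25.96 26.84]
  x -43.0 17 y -101.5 -91.0 z [25.03 26.08 26.69]
  x -42.0 16 y -101.5 -91.1 z [25.04 25.85 26.34]
  x -41.0 21 y -101.2 -90.6 z [25.08 25.62 26.54]
  x -40.0 27 y -101.4 -91.0 z [24.15 26.   28.9 ]
  x -39.0 10 y -101.7 -91.1 z [25.25 27.89 29.38]
  x -38.0 8 y -101.7 -95.4 z [27.83 29.25 29.85]
  x -37.0 9 y -102.9 -95.5 z [23.89 26.54 29.32]
  x -36.0 4 y -113.1 -101.8 z [ 8.5  25.82 26.93]
r3 bright/dark V [147.1 255.  255. ]
  x -46.0 31 y -101.7 -91.3 z [24.02 25.15 26.2 ]
  x -45.0 29 y -101.6 -90.7 z [25.   25.7  26.56]
  x -44.0 24 y -101.6 -91.0 z [24.9  25.69 26.49]
  x -43.0 27 y -101.5 -91.0 z [25.04 26.   26.51]
  x -42.0 27 y -101.7 -90.8 z [25.12 25.84 26.67]
  x -41.0 23 y -102.3 -90.7 z [24.78 25.65 26.28]
  x -40.0 45 y -101.7 -90.9 z [25.38 26.04 28.7 ]
  x -39.0 23 y -102.1 -90.8 z [23.08 26.17 29.46]
  x -38.0 9 y -101.4 -90.7 z [22.94 25.47 29.47]
  x -37.0 10 y -102.4 -97.6 z [24.88 25.65 28.16]
  x -36.0 5 y -102.9 -97.7 z [26.35 26.58 27.68]
r4 bright/dark V [113. 153. 255.]
  x -46.0 21 y -99.9 -91.0 z [23.72 24.88 25.57]
  x -45.0 14 y -95.3 -90.9 z [24.74 25.44 26.18]
  x -44.0 7 y -93.2 -90.9 z [25.34 25.8  26.14]
```

>>> carry_out(increments=[[[0,0,0],[-0.2,1,0.3],1],[[0,0,0],[-0.4,2,0.6],1],[[0,0,0],[-0.4,2,0.6],1],[[0,0,0],[-0.4,2,0.6],1]])

```text
time_s: 5.75
ee_pos: [408.3, -127.1, 232.1]
ee_rot: [-102.2, -0.1, 69.9]
force: [-2.3, 1.7, 8.1]
gripper_width: 0.5
```

```bash
python3 tilt.py r7 round 1; python3 tilt.py r8 round 1;python3 tilt.py r9 round 1
```

```text
pos [ 408.32 -127.1   232.08] t 5.75 F [-2.32  1.74  8.11] tip [ 446.18 -140.66   45.36]
r7 (141, np.float64(19.423229758874697), np.float64(19.516699472848618), np.float64(-85.37726041776354), np.float64(-61.077294733665774))
pos [ 408.3  -127.09  232.12] t 5.8 F [-1.61  1.85  8.09] tip [ 446.18 -140.65   45.41]
r8 (142, np.float64(19.48920863697062), np.float64(19.529187546393153), np.float64(-85.58806350664352), np.float64(-61.00263722683122))
pos [ 408.31 -127.08  232.12] t 5.85 F [-2.66  1.32  8.29] tip [ 446.18 -140.64   45.4 ]
r9 (141, np.float64(19.349756432484384), np.float64(19.392972843324255), np.float64(-85.91499653810433), np.float64(-61.100165591923485))
```

>>> carry_out(increments=[[[0,0,0],[-0.1,0.7,0.2],1],[[0,0,0],[-0.1,0.7,0.2],1],[[0,0,0],[-0.1,0.7,0.2],1]])

```text
time_s: 6.15
ee_pos: [408.3, -127.1, 231.4]
ee_rot: [-102.2, -0.1, 69.9]
force: [-1.5, 2.5, 8.7]
gripper_width: 0.6
```

```bash
python3 tilt.py r10 round 1; python3 tilt.py r11 round 1
python3 - <<'E'
from gauge import *
c,a=M['round']
for k in('r10','r11'):
    f=pickle.load(open(k+'.pkl','rb')); g=np.mgrid[0:480,0:640].reshape(2,-1).T[:,::-1]; u=proj(f,mw('round',[-47,-80,30]))[0]
    g=g[np.abs(g-u).max(1)<70]; P=R.from_euler('z',-a).apply(depthpts(f,g)-c); h=cv2.cvtColor(f['frame'],cv2.COLOR_BGR2HSV)[g[:,1],g[:,0]]
    m=(P[:,0]>-50)&(P[:,0]<-44)&(P[:,2]>20)&(P[:,2]<45)&(P[:,1]<-62)&(h[:,1]<90)&(h[:,2]<130); Q=P[m]
    for y0 in range(-92,-62,4):
        q=Q[(Q[:,1]>=y0)&(Q[:,1]<y0+4)]
        if len(q): print(y0,len(q),'x',np.percentile(q[:,0],[10,50,90]).round(1),'z',np.percentile(q[:,2],[10,50,90]).round(2))
    p=np.polyfit(Q[:,1],Q[:,2],1); print('slope',p[0],'z at -88',np.polyval(p,-88))
E
```

```text
pos [ 408.28 -127.13  231.42] t 6.15 F [-1.5   2.48  8.68] tip [ 446.18 -140.68   44.71]
r10 (137, np.float64(20.544031697671517), np.float64(20.57719240394372), np.float64(-85.21651223193896), np.float64(-61.07721927108927))
pos [ 408.28 -127.13  231.44] t 6.2 F [-1.52  2.57  8.49] tip [ 446.19 -140.68   44.73]
r11 (141, np.float64(20.359693944915122), np.float64(20.514534523245405), np.float64(-84.67176434885192), np.float64(-61.09399027619129))
-88 2 x [-45.9 -45.7 -45.6] z [24.81 24.86 24.91]
-84 17 x [-46.5 -45.9 -45.3] z [25.06 26.42 27.33]
-80 29 x [-46.1 -45.7 -44.6] z [25.76 27.27 28.48]
-76 36 x [-46.1 -45.6 -44.3] z [26.92 28.11 28.98]
-72 30 x [-46.5 -45.9 -44.7] z [27.05 28.35 29.62]
-68 40 x [-46.4 -45.6 -44.4] z [27.61 29.26 30.04]
-64 18 x [-46.4 -45.5 -44.5] z [28.84 29.77 30.88]
slope 0.16958713781416682 z at -88 25.384727085393372
-88 1 x [-46.5 -46.5 -46.5] z [25.96 25.96 25.96]
-84 16 x [-46.3 -45.9 -45.6] z [25.03 26.31 27.35]
-80 31 x [-46.2 -45.7 -44.8] z [25.91 27.56 28.36]
-76 33 x [-46.3 -45.4 -44.5] z [26.67 27.9  28.55]
-72 32 x [-46.3 -45.9 -44.5] z [27.04 28.59 29.33]
-68 38 x [-46.3 -45.7 -44.5] z [27.5  29.33 30.19]
-64 19 x [-46.4 -45.6 -44.5] z [28.58 29.6  30.48]
slope 0.16529391293356419 z at -88 25.493905964239914
```

The pointer tip's top is at about 25.5–25.9 mm against the blade's top at 25.9 mm, so they are level. I hold for over a second, then lift off.

>>> carry_out(increments=[[[0,0,0],[0,0,0],1],[[0,0,0],[0,0,0],1],[[0,0,0],[0,0,0],1],[[0,0,0],[0,0,0],1],[[0,0,0],[0,0,0],1],[[0,0,0],[0,0,0],1],[[0,0,0],[0,0,0],1],[[0,0,0],[0,0,0],1],[[0,0,0],[0,0,0],1],[[0,0,0],[0,0,0],1]])

```text
time_s: 7.08
ee_pos: [408.3, -127.1, 231.5]
ee_rot: [-102.2, -0.1, 69.9]
force: [-2.4, 1.3, 9.2]
gripper_width: 0.7
```

```bash
python3 tilt.py r12 round 1; python3 tilt.py r13 round 1
```

```text
pos [ 408.27 -127.13  231.45] t 7.0833 F [-2.4   1.25  9.23] tip [ 446.17 -140.69   44.74]
r12 (138, np.float64(20.421917239452135), np.float64(20.49629652566047), np.float64(-85.56024461870774), np.float64(-61.00401979359169))
pos [ 408.27 -127.12  231.45] t 7.1333 F [-2.52  1.9   9.2 ] tip [ 446.17 -140.68   44.74]
r13 (136, np.float64(20.460056831374978), np.float64(20.618676108366373), np.float64(-85.81485338353234), np.float64(-61.11515702356874))
```

>>> carry_out(increments=[[[0,0,0],[0,0,0],1],[[0,0,0],[0,0,0],1],[[0,0,0],[0,0,0],1],[[0,0,0],[0,0,0],1],[[0,0,0],[0,0,0],1],[[0,0,0],[0,0,0],1]])

```text
time_s: 7.68
ee_pos: [408.3, -127.1, 231.4]
ee_rot: [-102.2, -0.1, 69.9]
force: [-2.1, 2.2, 9.4]
gripper_width: 0.5
```

>>> carry_out(increments=[[[0,0,0],[0,-4,-0.8],1],[[0,0,0],[0,-8,-1.7],1],[[0,0,0],[0,-14,-3],1],[[0,0,0],[0,-22,-5],1],[[0,0,0],[0,-32,-7],1],[[0,0,0],[0,-45,-10],1],[[0,0,0],[0,-65,-14],1],[[0,0,0],[0,-65,-14],1],[[0,0,0],[0,-65,-14],1],[[0,0,0],[0,-65,-14],1]])

```text
time_s: 8.52
ee_pos: [407.6, -127.3, 296.8]
ee_rot: [-102.0, -0.0, 70.0]
force: [0.1, 0.9, -1.1]
gripper_width: 0.3
```

```bash
python3 tilt.py r14 round 1
python3 - <<'E'
from gauge import *
f=pickle.load(open('r14.pkl','rb')); gauge(f,'round'); u=proj(f,mw('round',[-42,-42,56]))[0]; print(pad(f,u,'round'))
d=pickle.load(open('f0.pkl','rb'))
# square: view pose
psi,ti=np.deg2rad(22),np.deg2rad(12); t=mw('square',[-42,-42,110]); p=tcp(t,psi,ti); print(p,inc(tool(psi,ti),p),env.state()['qpos'].round(1))
E
```

```text
pos [ 407.65 -127.26  296.83] t 8.5167 F [ 0.1   0.87 -1.13] tip [ 445.06 -140.77  110.02]
r14 (171, np.float64(0.05686802187098846), np.float64(0.11801952413402295), np.float64(-87.82196287876356), np.float64(-61.07107388750965))
blade n 28 x -45.7 -44.1 y -91.0 z pct [24.17 25.03 25.23 25.95 26.68]
 ptr y -90 6 x [-47.1 -46.1 -44.7] z [45.01 45.87 46.59]
 ptr y -87 23 x [-47.3 -46.1 -44.8] z [45.44 46.43 47.01]
 ptr y -84 28 x [-47.1 -46.1 -44.4] z [45.01 46.49 46.9 ]
 ptr y -81 29 x [-47.4 -46.  -44.5] z [45.03 46.26 46.88]
 ptr y -78 27 x [-47.3 -45.9 -44.7] z [44.69 45.93 46.97]
 ptr y -75 26 x [-47.5 -46.1 -44.4] z [45.06 46.19 46.98]
 ptr y -72 30 x [-47.5 -46.4 -44.3] z [44.5  45.97 46.89]
 ptr y -69 29 x [-47.4 -46.4 -44.4] z [45.02 46.23 46.8 ]
 ptr y -66 17 x [-47.6 -46.1 -44.9] z [45.31 46.29 46.97]
(array([ 446.01249933, -140.25436215,   56.35124406]), np.float64(56.45711648195163), (446.86773681640625, -140.78280639648438), 10.185050964355469, np.int64(739))
[432.25387442 146.06334564 296.82619174] ([-0.0003, -0.7178, -0.1517], [265.2, -14.8, 68.9]) [-18.8   9.  120.8  -0.4  38.2 -88.5]
```

The round mount is done. Its pointer is back at rest (46.1), the pad is at the same place to within 0.1 mm, and the hold force of 9.3 N matches the spring model. On to the square mount, with a yaw that keeps the mark in view.

>>> carry_out(increments=[[[0,-0.1,-0.02],[38,-10,10],1],[[0,-0.2,-0.04],[76,-12,20],1],[[0,-0.3,-0.06],[114,-14,30],1],[[0,-0.4,-0.08],[152,-14.8,40],1],[[0,-0.5,-0.11],[190,-14.8,50],1],[[0,-0.6,-0.13],[228,-14.8,60],1],[[0,-0.718,-0.152],[265.2,-14.8,68.9],1],[[0,-0.718,-0.152],[265.2,-14.8,68.9],1],[[0,-0.718,-0.152],[265.2,-14.8,68.9],1],[[0,-0.718,-0.152],[265.2,-14.8,68.9],1]])

```text
time_s: 9.4
ee_pos: [432.2, 145.7, 296.5]
ee_rot: [-101.9, 0.1, 112.0]
force: [-0.7, 0.2, -0.1]
gripper_width: 0.4
```

Run:
```python
from gauge import *
f=grab('wrist'); pickle.dump(f,open('q1.pkl','wb')); cv2.imwrite('pics/q1.png',f['frame']); s=f['s'];print(s['ee_pos'],s['ee_rot'],s['time_s'],s['qpos'].round(1))
u=proj(f,mw('square',[-42,-42,56]))[0]; print(u,pad(f,u,'square')); 
for n in [(-47,-88,44),(-47,-92,24)]: print(n,proj(f,mw('square',n)).round(1))
```

```text
[432.21759983 145.72524974 296.48412945] [-1.01912401e+02  6.29137065e-02  1.12017663e+02] 9.4 [ 16.9  11.5 117.5   1.6  39.1 -96.3]
[326.58473004 242.53511827] (array([467.6635162 , 161.05136621,  56.40476909]), np.float64(56.46754297333602), (468.37933349609375, 161.47206115722656), 10.046667098999023, np.int64(738))
(-47, -88, 44) [[260.7 200.7]]
(-47, -92, 24) [[259.4 187. ]]
```

View pics/q1.png

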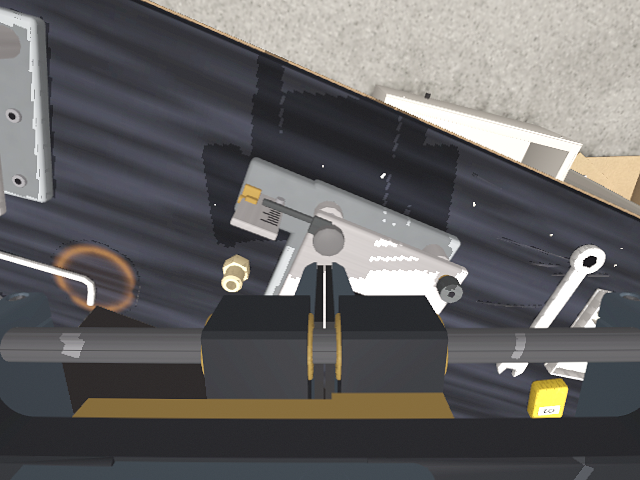

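The square mount's pad is at (328,240), the pointer tip near (265,204), and the brass blade at (251,192), all clear of the carriage. I measure the gauge here and plan the descent.

```bash
cat >> gauge.py <<'E'
M['square']=(np.array([510.4,202.3,0]),np.deg2rad(-1.0))
def blade(f,n):
    c,a=M[n]; g=np.mgrid[0:480,0:640].reshape(2,-1).T[:,::-1]; u=proj(f,mw(n,[-44,-96,30]))[0]
    g=g[np.abs(g-u).max(1)<40]; P=R.from_euler('z',-a).apply(depthpts(f,g)-c); h=cv2.cvtColor(f['frame'],cv2.COLOR_BGR2HSV)[g[:,1],g[:,0]]
    y=(h[:,0]>12)&(h[:,0]<34)&(h[:,1]>90); q=P[y&(P[:,0]>-45)&(P[:,0]<-41)&(P[:,1]<-92.5)&(P[:,1]>-100)]
    for x0 in range(-50,-34,2):
        w=P[y&(P[:,0]>=x0)&(P[:,0]<x0+2)]
        if len(w)>2: print('  bx',x0,len(w),'y',w[:,1].min().round(1),w[:,1].max().round(1),'z',np.percentile(w[:,2],[10,50,90]).round(2))
    print('blade top',len(q),np.median(q[:,2]).round(2),q[:,2].mean().round(2))
E
python3 - <<'E'
from gauge import *
f=pickle.load(open('q1.pkl','rb')); gauge(f,'square'); blade(f,'square')
for k in('r2','r3'): blade(pickle.load(open(k+'.pkl','rb')),'round')
psi,ti=np.deg2rad(22),np.deg2rad(12); p=tcp([467.8,161.2,68.5],psi,ti); print(inc(tool(psi,ti),p))
E
```

```text
blade n 70 x -47.0 -44.0 y -90.7 z pct [29.04 29.84 30.31 30.71 31.2 ]
 ptr y -87 36 x [-48.5 -46.8 -44.8] z [44.8  45.94 46.71]
 ptr y -84 35 x [-48.4 -47.2 -45.3] z [44.79 46.15 46.95]
 ptr y -81 34 x [-48.6 -47.  -45.2] z [45.25 46.22 46.92]
 ptr y -78 35 x [-48.2 -47.2 -45.6] z [44.35 46.08 46.92]
 ptr y -75 34 x [-48.4 -46.9 -45.4] z [45.31 46.11 46.8 ]
 ptr y -72 34 x [-48.4 -47.1 -45.3] z [45.02 46.29 47.  ]
 ptr y -69 33 x [-48.3 -47.2 -45.1] z [44.97 46.25 46.84]
 ptr y -66 24 x [-48.2 -46.9 -45. ] z [44.45 46.06 46.7 ]
  bx -48 25 y -100.6 -90.9 z [28.76 29.73 30.86]
  bx -46 54 y -100.9 -90.3 z [29.4  30.29 30.94]
  bx -44 45 y -100.9 -90.5 z [29.22 30.15 30.78]
  bx -42 71 y -100.8 -90.4 z [29.82 30.73 33.7 ]
  bx -40 50 y -100.8 -90.4 z [29.38 33.52 34.35]
  bx -38 26 y -102.0 -92.2 z [28.77 30.81 33.86]
  bx -36 6 y -101.9 -100.6 z [30.98 31.46 31.78]
blade top 66 30.24 30.24
  bx -48 5 y -88.1 -84.0 z [43.45 44.27 45.13]
  bx -46 39 y -101.6 -91.2 z [24.52 25.57 26.16]
  bx -44 39 y -101.5 -91.0 z [25.15 26.04 26.8 ]
  bx -42 37 y -101.5 -90.6 z [25.08 25.75 26.47]
  bx -40 37 y -101.7 -91.0 z [24.43 26.06 29.22]
  bx -38 17 y -102.9 -95.4 z [24.69 28.97 29.72]
  bx -36 5 y -113.6 -101.8 z [ 1.18 25.37 26.83]
blade top 48 25.85 25.87
  bx -46 60 y -101.7 -90.7 z [24.25 25.5  26.45]
  bx -44 51 y -101.6 -91.0 z [24.98 25.81 26.49]
  bx -42 50 y -102.3 -90.7 z [24.96 25.74 26.5 ]
  bx -40 68 y -102.1 -90.8 z [24.67 26.14 28.91]
  bx -38 19 y -102.4 -90.7 z [23.87 25.55 29.42]
  bx -36 5 y -102.9 -97.7 z [26.35 26.58 27.68]
blade top 75 25.94 25.94
([-0.001, -0.0007, -0.0013], [1.6, 40.3, 9.3])
```

>>> carry_out(increments=[[[0,0,0],[0.5,14,3],1],[[0,0,0],[1,28,6],1],[[0,0,0],[1.6,40.3,9.3],1],[[0,0,0],[1.6,40.3,9.3],1],[[0,0,0],[1.6,45,10.3],1],[[0,0,0],[1.6,49.5,11.2],1],[[0,0,0],[1.5,52.5,12.1],1],[[0,0,0],[1.4,55.8,13],1],[[0,0,0],[1.4,55.8,13],1],[[0,0,0],[1.4,55.8,13],1]])

```text
time_s: 10.28
ee_pos: [431.4, 146.5, 240.6]
ee_rot: [-102.1, 0.1, 112.0]
force: [-0.6, -3.4, 4.0]
gripper_width: 0.6
```

```bash
cat > both.py <<'E'
from tilt import *
k=sys.argv[1]; f=grab('wrist'); pickle.dump(f,open(k+'.pkl','wb')); cv2.imwrite(f'pics/{k}.png',f['frame']); s=f['s']
print('t',s['time_s'],'F',s['force'].round(2),'tip',(s['ee_pos']+R.from_euler('xyz',s['ee_rot'],degrees=True).apply([0,191,0])).round(2))
n,a,b,_,_=tilt(f,'square',46.15); print(n,'drop sin',[(95*np.sin(np.arctan(x/95))).round(2) for x in(a,b)]); 
blade(f,'square')
E
python3 both.py q2 | grep -v bx
```

```text
t 10.2833 F [-0.61 -3.41  3.97] tip [468.67 161.26  53.82]
397 drop sin [np.float64(5.18), np.float64(5.27)]
blade top 101 30.29 30.25
```

>>> carry_out(increments=[[[0,0,0],[0,2,0.6],1],[[0,0,0],[-0.2,4,1.2],1],[[0,0,0],[-0.2,4.6,1.4],1],[[0,0,0],[-0.2,4.6,1.4],1],[[0,0,0],[-0.2,4.6,1.4],1]])

```text
time_s: 10.75
ee_pos: [431.1, 146.4, 235.9]
ee_rot: [-102.1, 0.1, 112.0]
force: [-1.2, -4.8, 6.0]
gripper_width: -0.3
```

```bash
python3 both.py q3 | grep -v bx
```

```text
t 10.75 F [-1.23 -4.78  6.  ] tip [468.39 161.14  49.2 ]
357 drop sin [np.float64(11.99), np.float64(12.02)]
blade top 111 30.41 30.41
```

>>> carry_out(increments=[[[0,0,0],[-0.2,1,0.3],1],[[0,0,0],[-0.4,2,0.6],1],[[0,0,0],[-0.4,2,0.6],1],[[0,0,0],[-0.4,2,0.6],1]])

```text
time_s: 11.13
ee_pos: [431.0, 146.1, 233.9]
ee_rot: [-102.1, 0.1, 112.0]
force: [-0.0, -3.5, 6.5]
gripper_width: 0.6
```

```bash
python3 both.py q4 | grep -v bx; python3 both.py q5 | grep -v bx; python3 -c "
from gauge import *
gauge(pickle.load(open('q5.pkl','rb')),'square')"
python3 - <<'E'
import cv2
a=cv2.imread('pics/q5.png')[190:290,195:325]; cv2.imwrite('pics/q5c.png',cv2.resize(a,None,fx=6,fy=6,interpolation=2))
E
```

```text
t 11.1333 F [-0.03 -3.55  6.53] tip [468.31 160.98  47.19]
331 drop sin [np.float64(14.77), np.float64(14.88)]
blade top 109 30.28 30.39
t 11.1833 F [-2.49 -2.61  6.59] tip [468.34 161.    47.22]
331 drop sin [np.float64(14.78), np.float64(14.85)]
blade top 107 30.32 30.3
blade n 122 x -47.1 -44.0 y -90.6 z pct [28.66 29.66 29.99 30.51 31.14]
 ptr y -87 38 x [-47.5 -46.3 -44.9] z [29.89 31.37 32.56]
 ptr y -84 52 x [-47.6 -46.6 -44.6] z [30.23 31.89 32.62]
 ptr y -81 51 x [-47.7 -46.6 -44.7] z [31.15 31.82 32.9 ]
 ptr y -78 51 x [-47.8 -46.5 -44.6] z [31.3  32.47 33.39]
 ptr y -75 53 x [-47.7 -46.5 -44.4] z [31.74 32.67 33.47]
 ptr y -72 50 x [-47.5 -46.5 -44.7] z [32.19 33.2  34.1 ]
 ptr y -69 48 x [-47.7 -46.5 -44.8] z [31.86 33.37 33.95]
 ptr y -66 34 x [-47.4 -46.3 -44.5] z [32.12 33.89 34.36]
```

View pics/q5c.png

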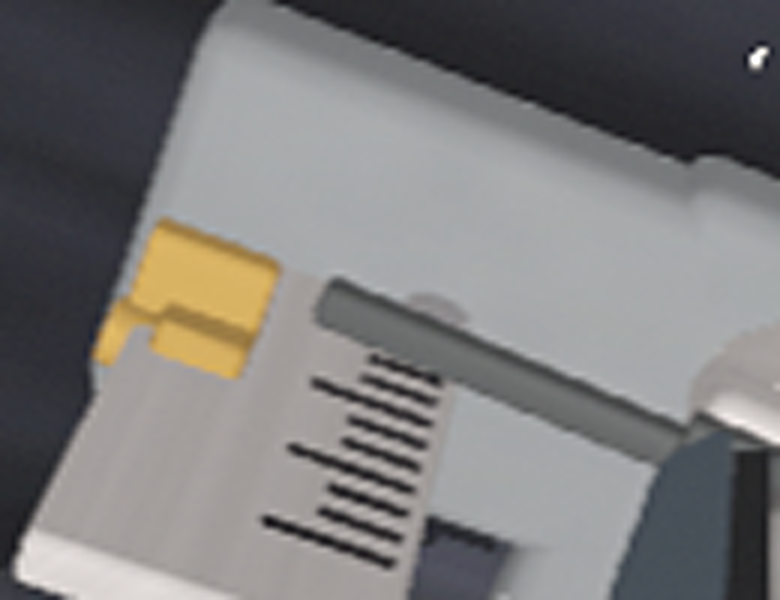

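The crop shows the pointer tip at crop (330,300) and the blade's inner end at crop (262,300), nearly level. Depth still has the tip about 0.9–1 mm high, so I take one small final step.

>>> carry_out(increments=[[[0,0,0],[-0.2,0.6,0.2],1],[[0,0,0],[-0.2,0.6,0.2],1],[[0,0,0],[-0.2,0.6,0.2],1]])

```text
time_s: 11.48
ee_pos: [431.0, 146.0, 233.4]
ee_rot: [-102.2, 0.0, 112.0]
force: [-1.9, -2.2, 6.6]
gripper_width: 0.4
```

```bash
python3 both.py q6 | grep -v bx; python3 both.py q7 | grep -v bx; python3 -c "
from gauge import *
for k in('q6','q7'): gauge(pickle.load(open(k+'.pkl','rb')),'square')"|grep -E 'ptr y -8|bl'
```

```text
t 11.4833 F [-1.91 -2.15  6.63] tip [468.35 160.94  46.66]
311 drop sin [np.float64(15.67), np.float64(15.71)]
blade top 110 30.26 30.24
t 11.5333 F [-1.78 -1.93  6.63] tip [468.35 160.96  46.66]
316 drop sin [np.float64(15.64), np.float64(15.72)]
blade top 110 30.3 30.31
blade n 126 x -47.1 -44.0 y -90.5 z pct [28.9  29.61 30.15 30.66 31.09]
 ptr y -87 36 x [-47.7 -46.3 -44.6] z [29.6  30.68 31.52]
 ptr y -84 52 x [-47.5 -46.1 -44.5] z [29.67 31.12 31.73]
 ptr y -81 49 x [-47.5 -46.2 -44.4] z [30.18 31.39 32.06]
blade n 131 x -47.0 -44.0 y -90.4 z pct [28.72 29.61 30.13 30.53 31.18]
 ptr y -87 32 x [-47.6 -46.1 -45.1] z [28.84 30.55 31.55]
 ptr y -84 53 x [-47.4 -46.3 -44.7] z [29.76 30.78 32.07]
 ptr y -81 49 x [-47.5 -46.3 -44.6] z [29.82 31.3  32.19]
```

The tip is level to about 0.2–0.3 mm and not beyond the mark. I hold, then let go.

>>> carry_out(increments=[[[0,0,0],[0,0,0],1],[[0,0,0],[0,0,0],1],[[0,0,0],[0,0,0],1],[[0,0,0],[0,0,0],1],[[0,0,0],[0,0,0],1],[[0,0,0],[0,0,0],1],[[0,0,0],[0,0,0],1],[[0,0,0],[0,0,0],1],[[0,0,0],[0,0,0],1],[[0,0,0],[0,0,0],1]])

```text
time_s: 12.42
ee_pos: [431.0, 146.0, 233.4]
ee_rot: [-102.2, 0.0, 112.0]
force: [-2.4, -1.6, 6.7]
gripper_width: 0.2
```

```bash
python3 both.py q8 | grep -v bx
```

```text
t 12.4167 F [-2.44 -1.59  6.68] tip [468.37 160.93  46.71]
317 drop sin [np.float64(15.53), np.float64(15.53)]
blade top 110 30.29 30.34
```

>>> carry_out(increments=[[[0,0,0],[0,0,0],1],[[0,0,0],[0,0,0],1],[[0,0,0],[0,0,0],1],[[0,0,0],[0,0,0],1],[[0,0,0],[0,0,0],1],[[0,0,0],[0,0,0],1]])

```text
time_s: 12.97
ee_pos: [431.0, 146.0, 233.4]
ee_rot: [-102.2, 0.0, 112.0]
force: [-2.3, -1.9, 7.2]
gripper_width: 0.8
```

>>> carry_out(increments=[[[0,0,0],[0,-4,-0.8],1],[[0,0,0],[0,-8,-1.7],1],[[0,0,0],[0,-14,-3],1],[[0,0,0],[0,-22,-5],1],[[0,0,0],[0,-32,-7],1],[[0,0,0],[0,-45,-10],1],[[0,0,0],[0,-65,-14],1],[[0,0,0],[0,-65,-14],1],[[0,0,0],[0,-65,-14],1],[[0,0,0],[0,-65,-14],1]])

```text
time_s: 13.8
ee_pos: [430.6, 145.8, 298.8]
ee_rot: [-102.0, 0.0, 112.0]
force: [0.1, 0.4, 0.1]
gripper_width: 0.5
```

```bash
python3 both.py q9 | grep -v bx
python3 - <<'E'
from gauge import *
f=pickle.load(open('q9.pkl','rb')); u=proj(f,mw('square',[-42,-42,56]))[0]; print(pad(f,u,'square'))
g=grab('top'); o=pickle.load(open('f0.pkl','rb'))['top']; a=np.vstack([x['frame'][215:330,190:430] for x in(o,g)]); cv2.imwrite('pics/end.png',cv2.resize(a,None,fx=2.5,fy=2.5,interpolation=2))
E
```

```text
t 13.8 F [0.11 0.45 0.13] tip [467.47 160.56 112.  ]
258 drop sin [np.float64(0.0), np.float64(0.05)]
blade top 67 30.2 30.25
(array([467.73573975, 161.08425303,  56.39269297]), np.float64(56.50958993227732), (468.3131408691406, 161.3570556640625), 10.16026496887207, np.int64(721))
```

View pics/end.png

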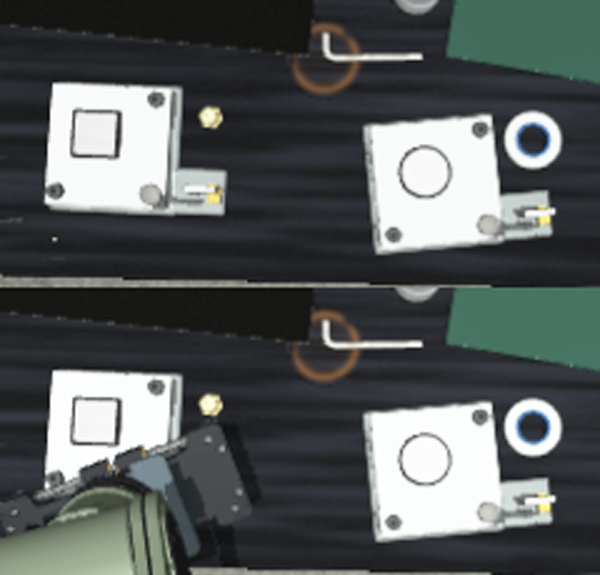

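The before/after pair (top and bottom halves) shows both mounts, the tape and the brass fitting unchanged, and the robot clear of everything. Handing in.

```bash
python3 -c "
from workcell import env
print(env.job_done())"
```

```text
the job is handed in; nothing more can be done
None
```

I pressed the round mount's pad and then the square mount's pad. Each pointer came level with its brass mark, stayed there for over a second, and the pad was then let go. The job was handed in at about 14 s on the robot's clock.

| | Round | Square |
|---|---|---|
| Drop needed | about 20.3 mm | about 15.9 mm |
| Drop measured during the hold | about 20.0–20.1 mm | about 15.5–15.7 mm |
| Pointer after release | back at rest (within about 0.1 mm) | back at rest (within about 0.05 mm) |
| Pad position, before and after | same within about 0.1 mm | same within about 0.1 mm |

A before-and-after top picture shows the tape, the fitting and the round mount where they were. The arm hides the square mount's scale corner there, so I relied on the pad position for that mount. The beaker is only at the edge of that crop, so I did not check it closely.

- **Round tip hidden:** in the last few millimetres the gripper hid the round mount's mark, and most of the time the very tip of its pointer. I took that drop from the visible part of the pointer and the blade height measured earlier. A straight line extended to the tip read up to 0.5 mm lower than that.
- **Square force reading:** the vertical force during the hold was about 6.7–7.2 N, a little below the roughly 7.7 N the spring figures suggest. Side friction probably explains it, so I trusted the camera there.

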